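Return the flea-comb case to the packed grooming rack

ROBOT

A 6-joint arm with a two-finger parallel gripper is mounted at the origin on the work surface. World frame = base frame: x ahead of the robot, y to its left, z up, the work surface at z = 0. Lengths are in m, angles in rad, forces in N, time in s.
With the tool pointing down it reaches from about 0.425 to 0.95 m from the base axis. Payload 3.5 kg.
Tool frame: the origin (TCP) lies midway between the tips of the shut fingers; the grasp point (between the pads) lies 19 mm behind it; z points along the fingers, y is the line along which they close (so a half turn about z gives the same grasp; the last joint's range is limited). The gripper opens to 85 mm and grips with 20 to 120 N. Pads are 22 mm wide; open, the fingers measure 114 mm over their backs; the gripper's body (76 mm by 85 mm) begins 54 mm behind the grasp point. The pads swing forward as they close: fully open they stand 13 mm farther back than shut.
Start: joints at [1.197, 0.286, 1.577, -0, 1.279, -0.15], TCP at [0.15, 0.658, 0.201] pointing down, gripper open.
Joint ranges: [-2.77, 2.77], [-0.9, 2.22], [0.21, 2.48], [-1.53, 4.67], [0.24, 2.81], [-2.84, 2.84]. Speed limits (rad/s): [2.79, 2.79, 3.14, 3.14, 3.14, 3.14].

INTERFACE

Orientations are given as a unit quaternion [x, y, z, w].
In Python, from station import bot gives the robot as it stands. The module is installed in compiled form; this text tells all that it offers. Calls block until the motion is done:
- bot.goto(position, orientation): joint-space move of the TCP to a pose.
- bot.movel(position, rotation=None, max_speed=0.15): straight line of the TCP; rotation=None keeps the orientation; max_speed is the mean speed in m/s.
- bot.move_j(angles): joint-space move.
- bot.let_go() and bot.close(newtons=None): open the fingers fully, or close them until they stop; newtons is the grip in N (None keeps the last).
- bot.wait(seconds).
- bot.ik(position, orientation): joint angles nearest the present ones, or None.
- bot.grab_frame(name): name is "side" or "top" or "wrist"; returns (picture, depth): 480x640x3 uint8, red, green, blue; 480x640 float32, m along the optical axis (not along the pixel's ray), 0 where there is no reading.
- bot.camera_model(name): a dict with "fovy" (degrees; the focal length in pixels is half the picture's height over the tangent of half this angle, whatever the lens; pixels are square), "cx", "cy" (the principal point, pixels), "R" (3x3) and "t" (3): a world point X has camera coordinates R X + t. Camera axes: x right, y down, z forward; pixel columns grow to the right and rows downward; lengths in m; the calibration is good to about 2 mm. A picture is of the moment at which its call begins: read the wrist's pose just before it. camera_model takes no time and is no camera call; for the wrist camera it gives the pose at the moment of the call.
A pose or a line that the arm cannot do raises bot.MotionError and nothing moves.
- bot.finish_job(): hands the job in; it is judged then, once.
Trained networks look in the newest picture that a camera, given by its name, has taken for a name from the list of things; names that differ only in an ending like _2 or _b are one class to them, and where a whole thing is asked for, a point or a joint stands for the part that bears it (a point fixed in the world has none). Each returns a list of dicts, best first, with "conf" (0 to 1); they miss things now and then, are a little off and sometimes report something else, mostly with a low value. They report only what shows in the picture. A call takes as long as a camera call. They do not tell look-alikes from the thing itself.
- bot.find_in(label, camera): "rect" ([left, top, right, bottom] in pixels, round what is visible of it).
- bot.pinpoint(label, camera): "uv" ([column, row] in pixels: a listed point, or the origin of a listed thing).
Readings, each from a call of its own:
- bot.read_t(): time.
- bot.read_q(): joint angles.
- bot.read_dq(): joint speeds.
- bot.read_effort(): joint torques, N m.
- bot.read_tcp_pos(): TCP position.
- bot.read_tcp_rot(): TCP orientation.
- bot.read_force(): force on the tool from outside, world axes, zero at the start.
- bot.read_moment(): the same for the moment, N m.
- bot.read_gripper_width(): opening from 0.0 (shut) to 1.0 (fully open).
- bot.read_grasp_force(): force on a finger pad.
Only numpy, scipy, OpenCV 4.12 (cv2) and the standard library are available. Lean on these libraries where they do the work, as an engineer would, in place of code of your own. Each camera call takes 0.05 s, during which the arm holds its last target. There are 200 camera calls.

TASK

Put the flea-comb case back, nose first, into the narrow gap in the middle of the row in the bamboo rack: work it in between its neighbours, nudging them apart without knocking any over, until it is fully home and flush with the row. Then slide the steel end stop up so that the whole row stands upright and snug. Leave the bowl, the brush and the tin where they are.

Things in the scene. Friction and masses are not known exactly. Their poses are not given: they have to be found in the camera images.
- rack: Fixed bamboo rack for a row of flat upright boxes. Origin on the table; x points from its open front (facing the robot) to the back, y along the row. Floor board top at z 10 mm, x -110 to 120, y -115 to 135 mm: bare in front of the row. Back board: inner face x 110 mm, top z 70. Fixed end wall at the -y end: inner face y -100, x 5 to 115, top z 95 mm.
- rack_mouth (a point): Point on the rack's floor board (z 10 mm) at rack x 10, y 0 mm, axes as the rack's: the line along y through it is where the fronts of the boxes lie when they stand fully home against the back board (they start 1 to 3 mm proud of it). The flush comb case's rear face ends here too.
- stop (a joint): Sliding steel end stop at the row's +y end, in m. 0: fully out, inner face at rack y 95 mm; grows as it slides to -y, up to 0.070; starts at 0.010 to 0.030. Needs about 2 N, 5 to 8 N when pushing boxes along, and stays where left. With the case and four boxes (136 mm of thickness) closed up against the end wall it reads about 0.059.
- stop_face (a point): Point on the outer (+y) face of the end stop, mid-depth, 85 mm above the table, where it can be pushed towards rack -y; moves with the stop, axes as the rack's. The stop is an upright plate 80 mm deep (rack x 18 to 98 mm), 8 mm thick, its top 110 mm above the table.
- case_mid (a point): Centre of the flea-comb case: bare aluminium, upright, 100 mm long (x), 32 thick (y), 80 tall (z), 0.22 kg, smooth. Flat sides for x -50 to 22 mm, then a wedge nose narrowing to a 6 mm rounded edge at x +50. It starts standing on the table on the robot's right of the rack, nose (+x) roughly away from the robot. Home, nose on the back board, its centre is at rack x 60 mm, rear flush with the row.
- case_nose (a point): Point on the comb case's nose edge, half-way up: 50 mm from its centre along +x; axes as the case's.
- box1_mid (a point): Centre of a bare steel tin standing loose in the row: 100 mm deep (x), 26 thick (y), 74 tall, 0.16 kg, smooth; axes as the rack's. The four boxes stand in any order, two each side of a gap about 18 mm wide. They have about 10 mm free at the end wall and 27 to 47 mm at the stop, so they can slide apart.
- box2_mid (a point): Centre of a mid-brown wooden box standing loose in the row: 100 mm deep (x), 26 thick (y), 78 tall, 0.16 kg, smooth; axes as the rack's. The four boxes stand in any order, two each side of a gap about 18 mm wide. They have about 10 mm free at the end wall and 27 to 47 mm at the stop, so they can slide apart.
- box3_mid (a point): Centre of a white plastic box standing loose in the row: 100 mm deep (x), 26 thick (y), 82 tall, 0.16 kg, smooth; axes as the rack's. The four boxes stand in any order, two each side of a gap about 18 mm wide. They have about 10 mm free at the end wall and 27 to 47 mm at the stop, so they can slide apart.
- box4_mid (a point): Centre of a dark walnut box standing loose in the row: 100 mm deep (x), 26 thick (y), 86 tall, 0.16 kg, smooth; axes as the rack's. The four boxes stand in any order, two each side of a gap about 18 mm wide. They have about 10 mm free at the end wall and 27 to 47 mm at the stop, so they can slide apart.
- bowl: Bystander: empty white porcelain bowl, 110 mm across, 45 mm high; origin under its centre.
- brush: Bystander: yellow plastic brush, 170 mm long, lying on the robot's left of the rack; bristles down, 36 mm high, 55 mm wide; origin on its underside near the middle.
- tin: Bystander: round lidded steel tin, 88 mm across, 60 mm high; origin under its centre.
There are look-alikes about, which are no part of the job. What is shaped like the part that bears box4_mid but pink is not meant. Leave any green look-alike of the part that bears case_mid alone.

How it is judged:
By the outcome, as a careful person would: the job done as asked, in the order asked, and still so for the second after the job is handed in, with the robot touching nothing.
It also fails if it takes over 64 s, if anything falls off the work surface, if the arm or the gripper's body presses on something with over 40 N, if the wrist force passes 120 N, or if a joint passes its speed limit or range.

## Working session

There is one attempt and no reset: what is moved stays moved. The work goes in short steps, each a Python script; the robot and the scene stay as the last script left them, time stands still between calls to the robot, and variables do not carry over. Pictures are saved under pics/ and viewed, at most 10 in all, crops included, and the job is handed in when it is done.

```bash
mkdir -p pics; cat > h.py <<'E'
import numpy as np, cv2
from station import bot
from scipy.spatial.transform import Rotation as Ro
def ray(c,uv):
    m=bot.camera_model(c); f=240/np.tan(np.radians(m["fovy"])/2)
    R=np.array(m["R"]);t=np.array(m["t"])
    d=np.array([(uv[0]-m["cx"])/f,(uv[1]-m["cy"])/f,1.])
    return -R.T@t, R.T@d
def at_z(c,uv,z):
    o,d=ray(c,uv); return o+d*(z-o[2])/d[2]
def cloud(c,D):
    m=bot.camera_model(c); f=240/np.tan(np.radians(m["fovy"])/2)
    R=np.array(m["R"]);t=np.array(m["t"])
    v,u=np.mgrid[:480,:640]
    P=np.stack([(u-m["cx"])/f*D,(v-m["cy"])/f*D,D],-1)
    return (P-t)@R
def down(yaw):  # tool down; closing axis y at world angle yaw
    y=np.array([np.cos(yaw),np.sin(yaw),0]);z=np.array([0,0,-1.]);x=np.cross(y,z)
    return Ro.from_matrix(np.stack([x,y,z],1)).as_quat()
def save(p,n): cv2.imwrite("pics/"+n,p[:,:,::-1])
E
python3 - <<'E'
from h import *
for c in("top","side"):
    p,D=bot.grab_frame(c); save(p,c+"0.png"); np.save(c+"0.npy",D)
    print(c,np.round(-np.array(bot.camera_model(c)["R"]).T@bot.camera_model(c)["t"],3))
    for n in["rack","rack_mouth","stop_face","case_mid","case_nose","box1_mid","box2_mid","box3_mid","box4_mid"]:
        print(n,[(round(r["conf"],2),np.round(r["uv"]).tolist()) for r in bot.pinpoint(n,c)[:3]])
print(bot.read_t())
E
```

```text
top [ 0.568 -0.054  1.189]
rack [(0.6, [306.0, 251.0])]
rack_mouth [(0.8, [308.0, 248.0])]
stop_face [(0.63, [425.0, 202.0]), (0.54, [271.0, 220.0])]
case_mid [(0.87, [494.0, 346.0]), (0.73, [449.0, 300.0])]
case_nose [(0.65, [513.0, 348.0]), (0.63, [442.0, 276.0])]
box1_mid [(0.91, [329.0, 229.0])]
box2_mid [(0.66, [341.0, 231.0])]
box3_mid [(0.95, [299.0, 225.0])]
box4_mid [(0.86, [314.0, 228.0]), (0.68, [292.0, 146.0]), (0.27, [339.0, 230.0])]
side [ 0.436 -0.845  0.596]
rack [(0.71, [331.0, 264.0]), (0.66, [307.0, 264.0])]
rack_mouth [(0.97, [311.0, 258.0]), (0.49, [334.0, 263.0])]
stop_face [(0.66, [330.0, 217.0])]
case_mid [(0.78, [274.0, 358.0]), (0.77, [209.0, 431.0])]
case_nose [(0.78, [299.0, 351.0]), (0.78, [203.0, 461.0])]
box1_mid [(0.49, [332.0, 258.0])]
box2_mid [(0.67, [334.0, 264.0])]
box3_mid [(0.64, [332.0, 238.0])]
box4_mid [(0.98, [402.0, 233.0]), (0.81, [331.0, 246.0])]
1.0
```

View pics/top0.png

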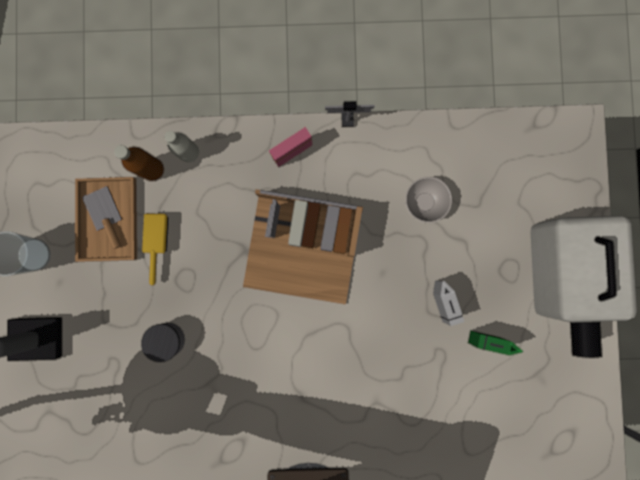

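View pics/side0.png

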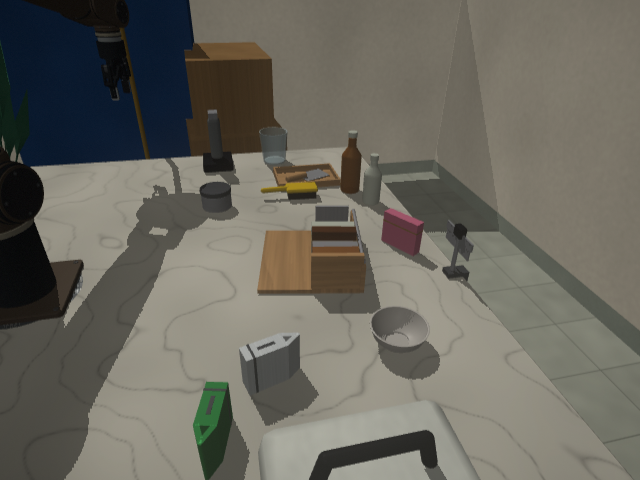

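The top view shows the rack at about (305,245), slightly yawed. Its row is stop (273,218), white (299,223), walnut (314,225), gap, steel (331,228), wood (343,230). The aluminium case is at (449,302) with its nose up, at (446,283). The green look-alike is at (494,343) and the pink one at (291,147); I'll leave both alone.

```bash
python3 - <<'E'
from h import *
D=np.load("top0.npy");P=cloud("top",D);ok=D>0
def region(u0,u1,v0,v1,z0,z1):
    m=np.zeros_like(ok);m[v0:v1,u0:u1]=1
    m&=ok&(P[...,2]>z0)&(P[...,2]<z1); return P[m]
def show(n,q):
    if len(q)<5: print(n,len(q));return
    r=cv2.minAreaRect((q[:,:2]*1000).astype(np.float32)); print(n,len(q),np.round(r[0],1),np.round(r[1],1),round(r[2],1),"z",np.round(np.percentile(q[:,2],[5,50,95]),4))
show("case",region(425,470,270,330,.06,.1))
show("floor",region(235,370,240,310,.004,.016))
for n,(a,b) in dict(stop=(255,285)).items(): show(n,region(a,b,190,245,.095,.125))
show("row",region(288,365,190,260,.068,.095))
show("bowl",region(400,460,170,230,.03,.06))
show("brush",region(130,175,200,290,.02,.06))
print("mouth",at_z("top",(308,248),.01),at_z("side",(311,258),.01))
for n,uv,z in[("b1",(329,229),.047),("b2",(341,231),.049),("b3",(299,225),.051),("b4",(314,228),.053)]: print(n,at_z("top",uv,z))
E
```

```text
case 647 [ 479.4 -331.9] [100.4  33.4] 15.8 z [0.0667 0.0784 0.0819]
floor 5295 [550.9  -0.7] [316.9 165.4] 88.4 z [0.0053 0.0088 0.0125]
stop 157 [679.4  61.2] [ 8.7 79.1] 78.9 z [0.0992 0.1079 0.1117]
row 2437 [663.  -47.8] [172.  113.7] 78.0 z [0.0768 0.0872 0.0943]
bowl 508 [ 717.7 -299.5] [108.7 106.9] 85.9 z [0.0315 0.0403 0.0462]
brush 1269 [637.8 364.2] [ 89.2 202.2] 87.9 z [0.022  0.0338 0.0379]
mouth [ 0.61361601 -0.01437934  0.01      ] [ 0.61943487 -0.00530138  0.01      ]
b1 [ 0.654953   -0.06570106  0.047     ]
b2 [ 0.64932136 -0.09338268  0.049     ]
b3 [0.66601388 0.0036316  0.051     ]
b4 [ 0.65784501 -0.03100614  0.053     ]
```

```bash
python3 - <<'E'
from h import *
for n,p,a in[("rack",[.60,-.02,.30],80),("case",[.44,-.343,.2],106)]:
    for k in(0,180):
        q=bot.ik(p,down(np.radians(a-k))); print(n,k,None if q is None else np.round(q,2))
print(Ro.from_quat(bot.read_tcp_rot()).as_matrix().round(2))
bot.goto([.58,-.02,.30],down(np.radians(80)))
m=bot.camera_model("wrist");print(np.round(-np.array(m["R"]).T@m["t"],3))
p,D=bot.grab_frame("wrist");save(p,"w1.png");np.save("w1.npy",cloud("wrist",D));np.save("w1d.npy",D);print(bot.read_t())
E
```

```text
rack 0 [-0.2   0.06  1.65 -0.    1.43 -1.6 ]
rack 180 [-0.2   0.06  1.65 -0.    1.43  1.54]
case 0 [-0.84  0.03  1.87 -0.    1.24 -2.69]
case 180 [-0.84  0.03  1.87 -0.    1.24  0.45]
[[-0.98  0.22  0.  ]
 [ 0.22  0.98  0.  ]
 [-0.    0.   -1.  ]]
[ 0.511 -0.007  0.474]
3.9
```

View pics/w1.png

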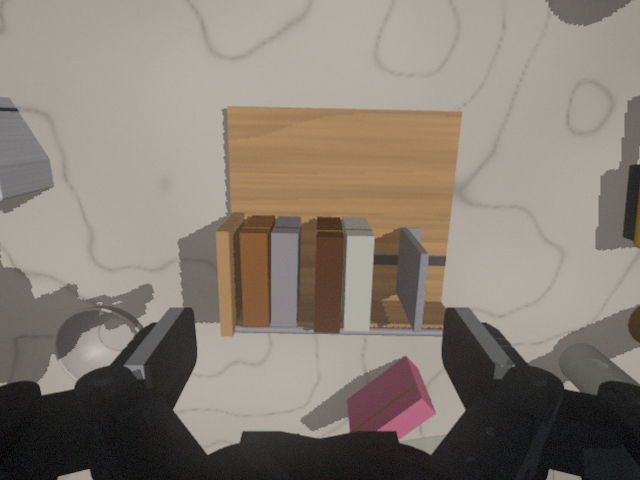

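The wrist view shows the rack almost aligned with the image. The floor board's front corners are at (229,107) and (461,112), the end wall is at left (228), and the gap is at columns 300–316. The stop is at about 415.

```bash
python3 - <<'E'
from h import *
P=np.load("w1.npy");D=np.load("w1d.npy")
a=at_z("wrist",(229,107),.01);b=at_z("wrist",(461,112),.01)
yv=(b-a)[:2];print(a,b,np.linalg.norm(yv),np.degrees(np.arctan2(yv[1],yv[0]))-90)
def top(n,u0,u1,v0,v1,z0,z1):
    m=np.zeros(D.shape,bool);m[v0:v1,u0:u1]=1;m&=(D>0)&(P[...,2]>z0)&(P[...,2]<z1);q=P[m]
    r=cv2.minAreaRect((q[:,:2]*1000).astype(np.float32));print(n,len(q),np.round(r[0],1),np.round(r[1],1),round(r[2],1),np.median(q[:,2]).round(4))
    return q
W=top("wall",212,240,212,336,.088,.102)
top("wood",238,277,225,336,.08,.1);top("steel",270,303,225,336,.076,.092);top("walnut",313,345,225,336,.087,.105);top("white",340,376,225,336,.084,.1);top("stop",395,430,225,335,.1,.12)
F=top("floor",200,480,100,218,.006,.014)
# rack frame by floor+yaw
for yaw in(np.radians(np.degrees(np.arctan2(yv[1],yv[0]))-90),):
    ex=np.array([np.cos(yaw),np.sin(yaw)]);ey=np.array([-ex[1],ex[0]])
    o=((a[:2]+b[:2])/2)+110*ex/1000-.010*ey
    print("origin",o,np.degrees(yaw))
    m=(D>0)&(P[...,2]>.07)&(P[...,2]<.12)
    for v in(265,300):
        s="".join
        prev=None
        for u in range(210,440,3):
            if D[v,u]>0:
                q=P[v,u];r=q[:2]-o;print((u,round(1000*r@ex),round(1000*r@ey),round(1000*q[2])),end=" ")
        print()
E
```

```text
[ 0.48088737 -0.09846644  0.01      ] [0.52859085 0.14377497 0.01      ] 0.24689375199156288 -11.140446491039086
wall 1496 [ 647.9 -120.5] [ 21.8 110.6] 78.9 0.0954
wood 3422 [656.3 -94.8] [ 39.8 111.7] 76.5 0.0882
steel 2718 [662.2 -66.2] [ 34.  110.9] 77.5 0.0845
walnut 2668 [665.2 -23.3] [ 30.5 101. ] 79.9 0.0965
white 2808 [669.7   1.9] [ 32.  101.2] 80.3 0.0926
stop 892 [681.7  60.1] [ 8.6 80.8] 78.8 0.1101
floor 24652 [562.2  10.2] [250.9 121.3] 78.9 0.0105
origin [ 0.61073418 -0.00841091] -11.140446491039086
(210, 72, -145, 1) (213, 72, -142, 1) (216, 71, -138, 1) (219, 37, -111, 97) (222, 38, -108, 95) (225, 38, -105, 95) (228, 37, -102, 97) (231, 41, -102, 86) (234, 45, -101, 73) (237, 51, -102, 57) (240, 56, -101, 42) (243, 39, -89, 90) (246, 40, -86, 88) (249, 39, -83, 90) (252, 39, -80, 88) (255, 39, -77, 90) (258, 39, -74, 89) (261, 39, -72, 89) (264, 39, -69, 88) (267, 40, -66, 85) (270, 49, -66, 61) (273, 40, -60, 84) (276, 40, -57, 85) (279, 40, -54, 85) (282, 40, -51, 84) (285, 40, -49, 84) (288, 40, -46, 83) (291, 40, -42, 85) (294, 40, -40, 85) (297, 44, -37, 73) (
[... 1618 characters left out ...]
7, 71, -6, 96) (330, 71, -3, 97) (333, 72, 0, 95) (336, 71, 3, 98) (339, 71, 6, 96) (342, 83, 10, 70) (345, 73, 12, 93) (348, 73, 15, 92) (351, 73, 18, 92) (354, 72, 21, 93) (357, 72, 24, 93) (360, 72, 27, 94) (363, 72, 30, 93) (366, 72, 33, 93) (369, 72, 35, 94) (372, 108, 51, 12) (375, 108, 54, 12) (378, 108, 58, 12) (381, 109, 62, 11) (384, 108, 65, 13) (387, 108, 69, 11) (390, 108, 72, 11) (393, 109, 76, 10) (396, 108, 80, 11) (399, 95, 77, 39) (402, 89, 77, 54) (405, 81, 77, 71) (408, 77, 77, 80) (411, 71, 77, 94) (414, 65, 77, 106) (417, 64, 79, 110) (420, 63, 81, 111) (423, 64, 85, 109) (426, 107, 116, 11) (429, 108, 120, 10) (432, 107, 123, 11) (435, 108, 127, 10) (438, 107, 130, 11)
```

```bash
cat >> h.py <<'E'
YR=np.radians(-11.14); EX=np.array([np.cos(YR),np.sin(YR)]); EY=np.array([-EX[1],EX[0]])
O=np.array([.61073,-.00841])-.0015*EX-.0012*EY
def rk(x,y,z): return [*(O+x*EX+y*EY),z]
def torack(p): r=np.array(p)[...,:2]-O; return np.stack([r@EX,r@EY],-1)
E
python3 - <<'E'
from h import *
yaw=np.radians(15.8); e=np.array([np.cos(yaw),np.sin(yaw)])
g=np.array([.4794,-.3319])-.038*e
bot.goto([*g,.24],down(yaw-np.pi/2)); print(g,np.hypot(*g))
p,D=bot.grab_frame("wrist");save(p,"w2.png");P=cloud("wrist",D)
m=(D>0)&(P[...,2]>.073)&(P[...,2]<.087)&(np.hypot(P[...,0]-.4794,P[...,1]+.3319)<.07);q=P[m]
r=cv2.minAreaRect((q[:,:2]*1000).astype(np.float32));print(len(q),r,np.median(q[:,2]))
print([(x["conf"],at_z("wrist",x["uv"],.04)) for x in bot.pinpoint("case_nose","wrist")],bot.read_t())
E
```

```text
[ 0.44283572 -0.34224665] 0.5596751205833674
4350 ((482.0887145996094, -332.1496276855469), (99.8409652709961, 32.5384521484375), 15.980578422546387) 0.08066510328388299
[(0.57, array([ 0.36509297, -0.49085545,  0.04      ]))] 5.7917
```

View pics/w2.png

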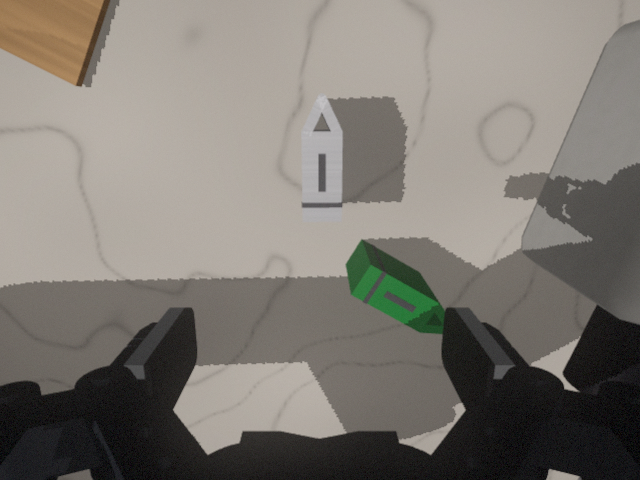

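The view shows the case at column 322, rows 97–207. The green look-alike's nearest corner is at (360,240), about 26 mm from the finger path. Grasping now.

```bash
python3 - <<'E'
from h import *
yaw=np.radians(15.98); e=np.array([np.cos(yaw),np.sin(yaw)])
g=np.array([.4821,-.3321])-.037*e
bot.goto([*g,.13],down(yaw-np.pi/2))
bot.movel([*g,.026],max_speed=.1)
bot.close(60); print(bot.read_gripper_width(),bot.read_grasp_force(),bot.read_force())
bot.movel([*g,.15],max_speed=.12)
q=down(YR-np.pi/2)
bot.goto(rk(-.037-.085,-.0265,.15),q)
print(bot.read_gripper_width(),bot.read_tcp_pos(),bot.read_t())
p,D=bot.grab_frame("wrist");save(p,"w3.png");P=cloud("wrist",D)
# case top expected z=.08+.124
m=(D>0)&(P[...,2]>.195)&(P[...,2]<.213);Q=P[m];R=torack(Q)*1000;print(len(R))
r=cv2.minAreaRect(R.astype(np.float32));print(r,np.median(Q[:,2]))
p,D=bot.grab_frame("side");save(p[150:400,150:470],"s3.png")
E
```

```text
0.362073533601547 60.029781460762024 [-0.38335165 -1.32697238  1.28322594]
0.3623687177565948 [ 0.48434075 -0.01227811  0.14987157] 10.4833
30788
((-88.59469604492188, -20.082656860351562), (100.883544921875, 56.67918014526367), 14.047840118408203) 0.20414274509962735
```

View pics/w3.png

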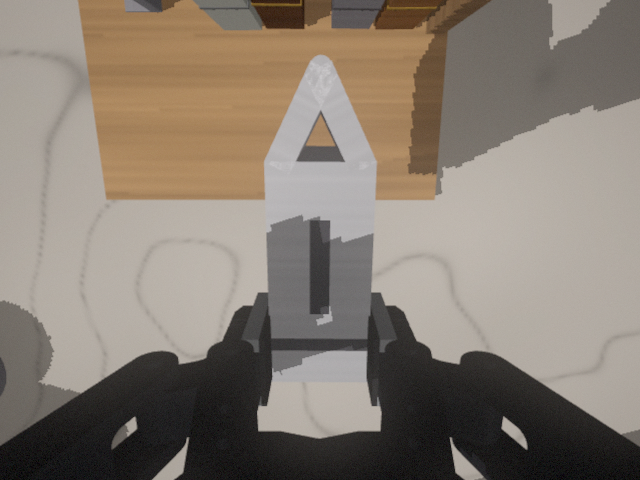

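The case is held straight: nose at (320,60), walls parallel to the rack, gap ahead of it. Next I lower it and insert in force-checked steps.

```bash
python3 - <<'E'
from h import *
y=-.0265
bot.movel(rk(-.122,y,.0378),max_speed=.1)
print(bot.read_force())
for x in(-.07,-.05,-.04,-.03,-.02,-.012):
    bot.movel(rk(x,y,.0378),max_speed=.05)
    f=bot.read_force();print(x,np.round([f[:2]@EX,f[:2]@EY,f[2]],1),bot.read_gripper_width(),np.round(torack(bot.read_tcp_pos())*1000,1))
    if np.linalg.norm(f)>35: break
p,D=bot.grab_frame("wrist");save(p,"w4.png")
print(bot.read_t())
E
```

```text
[ 0.60636266 -0.18745443 -2.09822183]
-0.07 [-0.3 -0.2 -3.2] 0.3617749770351002 [-70.4 -26.5]
-0.05 [-0.6  0.7 -2.4] 0.3615532185207954 [-49.7 -26.6]
-0.04 [-0.1 -0.7 -2.2] 0.3579194717474798 [-39.4 -26.6]
-0.03 [-0.5 -0.2 -1.4] 0.3595549767412118 [-29.5 -26.6]
-0.02 [ 0.5 -0.2 -0.8] 0.35978285030579227 [-19.5 -26.6]
-0.012 [ 0.2  0.4 -1.4] 0.3611518640869381 [-11.4 -26.5]
15.0083
```

View pics/w4.png

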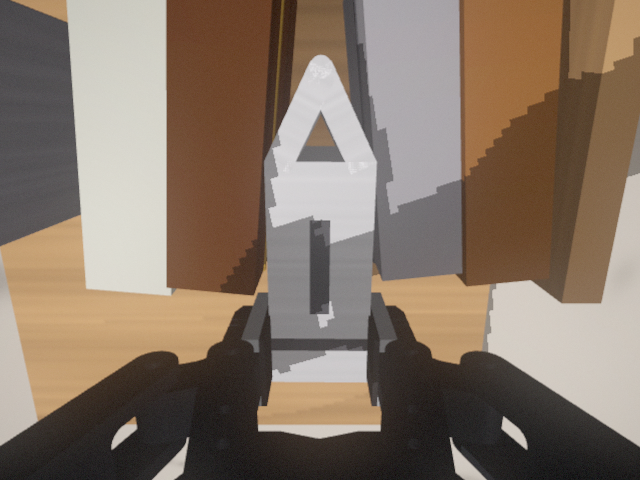

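The case nose is centred between the walnut (left) and steel (right) boxes, and the boxes stand. The pads are still clear of the row. Next I release and push from behind with shut fingers.

```bash
python3 - <<'E'
from h import *
y=-.0265
bot.let_go(); bot.movel(rk(-.012,y,.15),max_speed=.2)
bot.close(40); bot.movel(rk(-.065,y,.15),max_speed=.2); bot.movel(rk(-.065,y,.035),max_speed=.15)
for x in[-.035,-.025,-.015,-.009]+list(np.arange(-.007,.0045,.001)):
    bot.movel(rk(x,y,.035),max_speed=.04)
    f=bot.read_force();fx=f[:2]@EX;print(round(x,3),np.round([fx,f[:2]@EY,f[2]],1),np.round(torack(bot.read_tcp_pos())*1000,1))
    if abs(fx)>18: break
print(bot.read_t())
p,D=bot.grab_frame("top");save(cv2.resize(p[170:320,230:400],None,fx=4,fy=4),"t5.png")
E
```

```text
-0.035 [ 0.1  0.3 -0.2] [-35.1 -26.5]
-0.025 [ 0.6 -0.3  0.6] [-24.5 -26.5]
-0.015 [0.5 0.1 0.6] [-14.4 -26.6]
-0.009 [ 0.2  0.9 -0.2] [ -8.5 -26.6]
-0.007 [ 0.5 -0.3  0.2] [ -6.8 -26.5]
-0.006 [-0.6 -0.4  0.1] [ -6.2 -26.5]
-0.005 [-1.   1.3 -0.5] [ -5.  -26.5]
-0.004 [-0.4  0.4 -1.2] [ -3.9 -26.5]
-0.003 [-1.  -0.2 -0.6] [ -2.8 -26.5]
-0.002 [0.4 0.5 0.6] [ -1.8 -26.5]
-0.001 [-0.3  0.3 -1.3] [ -0.8 -26.5]
0.0 [-4.4  0.8  1.9] [ -0.6 -26.4]
0.001 [-6.2 -0.6  3.7] [ -0.7 -26.4]
0.002 [-8.9  1.   5.7] [ -0.8 -26.3]
0.003 [-11.2   0.1   6.3] [ -0.9 -26.2]
0.004 [-13.8  -0.    7.8] [ -1.  -26.1]
23.3917
```

View pics/t5.png

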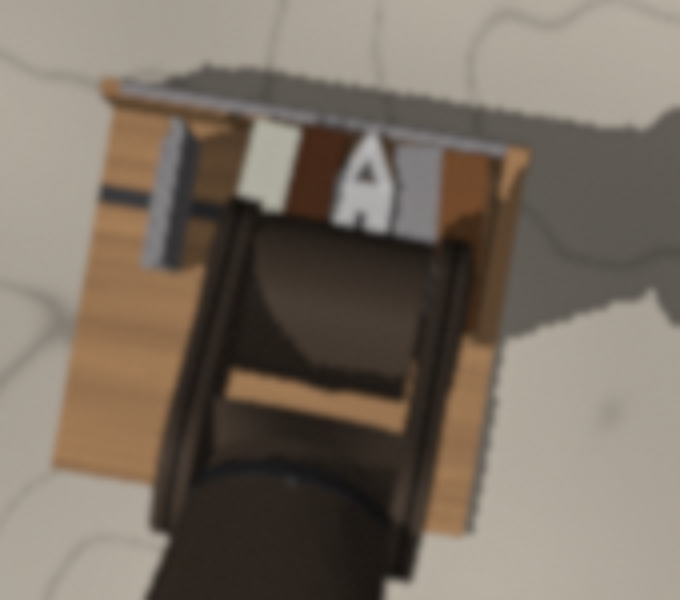

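The case has reached the back board (TCP stalls at rack x −0.7, force rising), with its nose at the board and the boxes standing. Backing off to check the fronts from close by.

```bash
python3 - <<'E'
from h import *
bot.movel(rk(-.05,-.0265,.035),max_speed=.15)
bot.movel(rk(-.05,-.0265,.26),max_speed=.25)
p,D=bot.grab_frame("wrist");save(p,"w6.png");P=cloud("wrist",D)
R=torack(P)*1000;Z=P[...,2]*1000
m=(D>0)&(Z>70)&(Z<103)&(R[...,0]>-5)&(R[...,0]<112)&(R[...,1]>-99)&(R[...,1]<62)
for b in range(-98,62,4):
    k=m&(R[...,1]>=b)&(R[...,1]<b+4)
    if k.sum()>20: print(b,"zmax",np.percentile(Z[k],90).round(0),"front",np.percentile(R[...,0][k&(Z>np.percentile(Z[k],90)-5)],2).round(1))
print(bot.read_t())
E
```

```text
-98 zmax 89.0 front 10.6
-94 zmax 89.0 front 11.3
-90 zmax 89.0 front 11.3
-86 zmax 89.0 front 10.7
-82 zmax 89.0 front 10.6
-78 zmax 89.0 front 9.9
-74 zmax 89.0 front 11.9
-70 zmax 89.0 front 12.9
-66 zmax 85.0 front 11.5
-62 zmax 85.0 front 11.4
-58 zmax 85.0 front 10.6
-54 zmax 85.0 front 10.6
-50 zmax 85.0 front 10.6
-46 zmax 85.0 front 29.7
-42 zmax 91.0 front 11.5
-38 zmax 91.0 front 12.3
-34 zmax 91.0 front 12.3
-30 zmax 91.0 front 12.3
-26 zmax 91.0 front 11.7
-22 zmax 91.0 front 11.7
-18 zmax 91.0 front 11.5
-14 zmax 91.0 front 11.5
-10 zmax 96.0 front 43.8
-6 zmax 97.0 front 13.2
-2 zmax 97.0 front 10.9
2 zmax 97.0 front 11.1
6 zmax 97.0 front 11.1
10 zmax 97.0 front 11.7
14 zmax 97.0 front 11.7
18 zmax 97.0 front 11.7
22 zmax 93.0 front 9.2
26 zmax 93.0 front 8.6
30 zmax 93.0 front 8.8
34 zmax 93.0 front 9.5
38 zmax 93.0 front 9.5
42 zmax 93.0 front 9.3
46 zmax 93.0 front 8.6
25.05
```

View pics/w6.png

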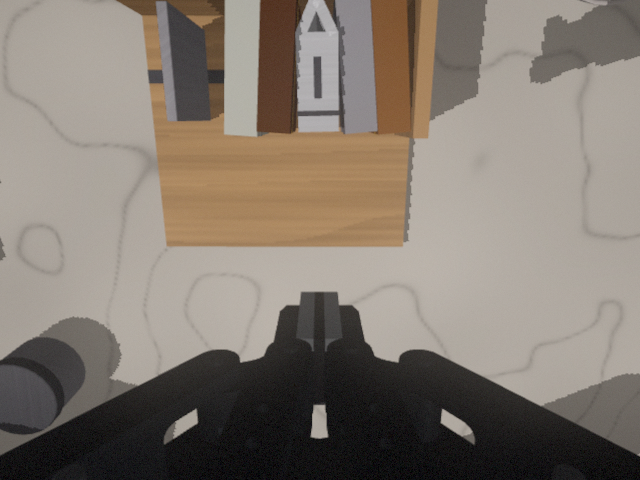

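All four boxes stand with the case seated. Fronts are within about 1 mm of each other, except the white box, which is about 2 mm proud. I'll nudge it home, then push the stop.

```bash
cat > push.py <<'E'
from h import *
def upto(pts,d,lim,sp=.03):
    for P in pts:
        bot.movel(P,max_speed=sp); f=bot.read_force(); r=np.round(torack(bot.read_tcp_pos())*1000,1)
        print(np.round([f[:2]@EX,f[:2]@EY],1),r)
        if abs(f[:2]@d)>lim: break
E
python3 - <<'E'
from push import *
y=.036
bot.goto(rk(-.045,y,.12),down(YR-np.pi/2)); bot.movel(rk(-.045,y,.035),max_speed=.15)
upto([rk(x,y,.035) for x in[-.010]+list(np.arange(-.005,.002,.001))],EX,5)
bot.movel(rk(-.045,y,.035),max_speed=.15); bot.movel(rk(-.045,y,.2),max_speed=.25)
q=down(YR+0.0); 
if bot.ik(rk(.058,.13,.15),q) is None: q=down(YR+np.pi)
print(np.round(bot.ik(rk(.058,.13,.15),q),2))
bot.goto(rk(.058,.13,.2),q); bot.movel(rk(.058,.13,.078),max_speed=.15)
upto([rk(.058,v,.078) for v in[.105,.09,.08,.07,.064]+list(np.arange(.061,.046,-.001))],EY,14)
print(bot.read_t())
E
```

```text
[0.6 0.3] [-10.2  36. ]
[-0.3  0.2] [-4.7 36. ]
[ 0.1 -0.3] [-4. 36.]
[0.  0.1] [-3. 36.]
[-0.6  0.5] [-1.9 36. ]
[-0.6  0. ] [-1.5 36. ]
[-5.1  0.4] [-1.5 36. ]
[ 0.01  0.38  1.55 -0.    1.21  0.2 ]
[ 0.6 -0.3] [ 58.  105.1]
[-0.9  1.3] [58.1 89.8]
[-0.7  0.9] [58.1 79.4]
[-0.8  1.6] [58.1 69.4]
[1.  0.5] [58.1 63.7]
[-0.4  1.8] [58.  60.8]
[0.6 3.9] [58.  60.4]
[-0.3  4.6] [58.1 59.3]
[0.5 3.8] [58.1 58. ]
[0.2 3.8] [58.  56.9]
[0.6 4.2] [58.  55.9]
[0.6 3.5] [58.  54.9]
[0.6 4.2] [58.  53.9]
[0.8 4.6] [58.  53.1]
[0.5 6.5] [58.  52.9]
[0.2 8.6] [58.  52.6]
[-0.4 10.2] [58.  52.4]
[-0.6 11.2] [58.1 52. ]
[-0.2  3.6] [58.8 48. ]
[-0.8  2.5] [58.9 46.5]
39.5333
```

It stalled snug at about y 52.5, then gave way after 11 N. Looking at what happened.

```bash
python3 - <<'E'
from push import *
bot.movel(rk(.058,.09,.078),max_speed=.15); bot.movel(rk(.058,.09,.2),max_speed=.25)
bot.goto(rk(-.05,-.0265,.28),down(YR-np.pi/2))
p,D=bot.grab_frame("wrist");save(p[:300],"w7.png");P=cloud("wrist",D)
R=torack(P)*1000;Z=P[...,2]*1000
m=(D>0)&(Z>70)&(Z<120)&(R[...,0]>-5)&(R[...,0]<112)
for b in range(-102,66,3):
    k=m&(R[...,1]>=b)&(R[...,1]<b+3)
    if k.sum()>20: print(b,np.percentile(Z[k],90).round(0),np.percentile(R[...,0][k&(Z>np.percentile(Z[k],90)-5)],2).round(1),end=" | ")
print(bot.read_t())
E
```

```text
-102 97.0 8.1 | -99 90.0 10.5 | -96 90.0 11.8 | -93 90.0 11.3 | -90 90.0 11.8 | -87 90.0 11.3 | -84 90.0 11.3 | -81 90.0 11.9 | -78 90.0 11.3 | -75 90.0 11.3 | -72 86.0 11.8 | -69 86.0 11.2 | -66 86.0 12.0 | -63 86.0 11.2 | -60 86.0 12.0 | -57 86.0 11.2 | -54 86.0 12.0 | -51 86.0 11.2 | -48 92.0 11.9 | -45 92.0 12.2 | -42 92.0 12.2 | -39 92.0 12.2 | -36 92.0 12.9 | -33 92.0 12.2 | -30 92.0 12.2 | -27 92.0 12.2 | -24 92.0 12.1 | -21 92.0 12.1 | -18 96.0 13.0 | -15 98.0 12.3 | -12 98.0 13.0 | -9 98.0 12.3 | -6 98.0 13.1 | -3 98.0 12.3 | 0 98.0 12.3 | 3 98.0 13.1 | 6 98.0 12.3 | 9 97.0 12.3 | 12 94.0 12.2 | 15 94.0 13.0 | 18 94.0 12.2 | 21 94.0 13.0 | 24 94.0 12.2 | 27 94.0 12.2 | 30 94.0 12.9 | 33 94.0 12.2 | 36 94.0 12.1 | 45 110.0 21.7 | 48 112.0 20.9 | 51 112.0 20.9 | 54 111.0 21.2 | 41.9167
```

View pics/w7.png

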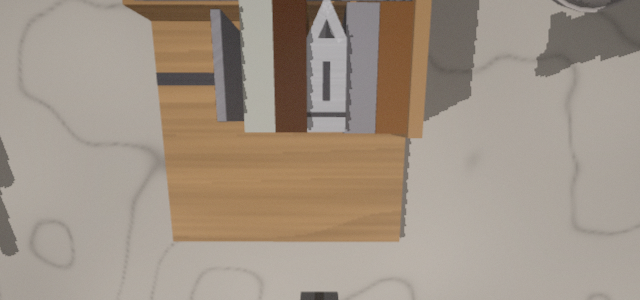

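The row is upright, closed up (y −100 to 37) and flush at the front. The stop seems to have a gap to the white box, with its top edge at columns 213–226 and the white box's edge at 245. Measuring that precisely.

```bash
python3 - <<'E'
from push import *
p,D=bot.grab_frame("wrist");P=cloud("wrist",D);R=torack(P)*1000;Z=P[...,2]*1000
for v in(60,80,100):
    print([(u,*R[v,u].round().astype(int).tolist(),int(Z[v,u].round())) for u in range(200,262,3)])
p,D=bot.grab_frame("top");P=cloud("top",D);R=torack(P)*1000;Z=P[...,2]*1000
k=(D>0)&(Z>102)&(Z<118)&(R[...,0]>15)&(R[...,0]<100)&(R[...,1]>20)&(R[...,1]<100)
print("top",k.sum(),np.percentile(R[...,1][k],[3,50,97]))
E
```

```text
[(200, 76, 91, 11), (203, 76, 88, 11), (206, 76, 85, 10), (209, 76, 82, 10), (212, 76, 79, 10), (215, 63, 53, 110), (218, 63, 51, 111), (221, 63, 48, 111), (224, 64, 47, 105), (227, 65, 47, 95), (230, 67, 47, 82), (233, 69, 47, 69), (236, 70, 47, 58), (239, 72, 47, 42), (242, 66, 36, 93), (245, 66, 33, 92), (248, 66, 31, 92), (251, 66, 28, 93), (254, 66, 26, 92), (257, 66, 24, 93), (260, 66, 21, 93)]
[(200, 58, 93, 10), (203, 58, 89, 11), (206, 58, 86, 13), (209, 58, 83, 13), (212, 58, 81, 10), (215, 49, 54, 112), (218, 49, 52, 112), (221, 49, 50, 110), (224, 49, 47, 111), (227, 50, 47, 99), (230, 51, 47, 90), (233, 52, 47, 76), (236, 53, 47, 61), (239, 55, 47, 48), (242, 51, 36, 93), (245, 51, 34, 93), (248, 51, 32, 91), (251, 51, 29, 93), (254, 51, 27, 92), (257, 51, 24, 93), (260, 51, 22, 94)]
[(200, 39, 94, 10), (203, 39, 91, 11), (206, 39, 88, 11), (209, 39, 85, 10), (212, 39, 82, 12), (215, 39, 79, 11), (218, 35, 53, 111), (221, 35, 50, 111), (224, 35, 49, 108), (227, 35, 47, 104), (230, 35, 47, 93), (233, 36, 47, 81), (236, 36, 47, 66), (239, 37, 47, 50), (242, 38, 47, 36), (245, 35, 35, 94), (248, 35, 32, 92), (251, 35, 30, 92), (254, 35, 27, 92), (257, 35, 25, 91), (260, 35, 22, 92)]
top 142 [46.752125   50.43079096 54.50314103]
```

The stop's inner face is at y 47 and the white box ends at 37, so the retreat after over-pressing dragged it back about 10 mm. Pushing again with a low force limit.

```bash
python3 - <<'E'
from push import *
q=down(YR)
bot.goto(rk(.058,.10,.2),q); bot.movel(rk(.058,.10,.078),max_speed=.2)
upto([rk(.058,v,.078) for v in[.07,.064,.06,.057,.055,.054,.0535,.053,.0525,.052,.0515,.051]],EY,6.3)
bot.movel(rk(.058,.08,.078),max_speed=.1);f=bot.read_force();print(f[:2]@EY)
bot.movel(rk(.058,.08,.2),max_speed=.25)
p,D=bot.grab_frame("top");P=cloud("top",D);R=torack(P)*1000;Z=P[...,2]*1000
k=(D>0)&(Z>102)&(Z<118)&(R[...,0]>15)&(R[...,0]<100)&(R[...,1]>20)&(R[...,1]<70)
print("top",k.sum(),np.percentile(R[...,1][k],[3,50,97]),bot.read_t())
E
```

```text
[-0.4  0.7] [58.  70.2]
[0.1 0.2] [58.  63.8]
[-0.9  1.7] [58.1 60. ]
[-0.6  1.2] [58.  56.9]
[-0.1  1. ] [58.  54.8]
[-0.3  2. ] [58.1 53.9]
[0.1 2.6] [58.  53.5]
[-1.2  2.1] [58.1 53.2]
[-0.7  4.6] [58.1 53.1]
[-1.6  6.1] [58.1 53. ]
[-0.4  6.6] [58.1 52.8]
-0.08006655246121468
top 139 [36.26237581 40.10109941 43.94334883] 48.925
```

The stop's inner face is now at y ≈ 36 (stop ≈ 0.059). A final look before handing in.

```bash
python3 - <<'E'
from push import *
bot.goto(rk(-.05,-.0265,.28),down(YR-np.pi/2))
p,D=bot.grab_frame("wrist");save(p[:300],"w8.png");P=cloud("wrist",D);R=torack(P)*1000;Z=P[...,2]*1000
for v in(60,110): print([(*R[v,u].round().astype(int).tolist(),int(Z[v,u].round())) for u in range(218,420,6)])
print(bot.read_t())
E
```

```text
[(76, 73, 11), (76, 67, 11), (64, 42, 109), (63, 37, 110), (65, 35, 94), (66, 31, 92), (66, 26, 93), (66, 21, 93), (66, 17, 91), (66, 11, 94), (65, 6, 98), (65, 2, 98), (65, -3, 97), (65, -8, 97), (65, -13, 97), (66, -17, 91), (66, -22, 90), (66, -27, 91), (66, -32, 90), (66, -36, 91), (66, -41, 90), (66, -46, 91), (67, -51, 84), (67, -56, 84), (67, -61, 85), (67, -66, 85), (67, -71, 83), (67, -76, 86), (66, -80, 89), (66, -85, 89), (66, -90, 89), (66, -95, 89), (66, -100, 89), (65, -103, 95)]
[(29, 76, 10), (29, 70, 10), (27, 44, 111), (27, 39, 110), (27, 36, 99), (27, 33, 92), (27, 28, 92), (27, 23, 93), (27, 18, 93), (27, 13, 93), (27, 7, 97), (27, 2, 97), (27, -2, 96), (27, -7, 97), (27, -12, 95), (28, -17, 90), (28, -22, 91), (28, -27, 91), (28, -32, 90), (28, -37, 90), (28, -42, 92), (28, -47, 91), (28, -52, 87), (28, -57, 84), (28, -62, 84), (28, -67, 85), (28, -72, 85), (28, -77, 89), (28, -82, 88), (28, -87, 90), (28, -92, 88), (28, -97, 88), (27, -101, 95), (27, -105, 96)]
50.2417
```

View pics/w8.png

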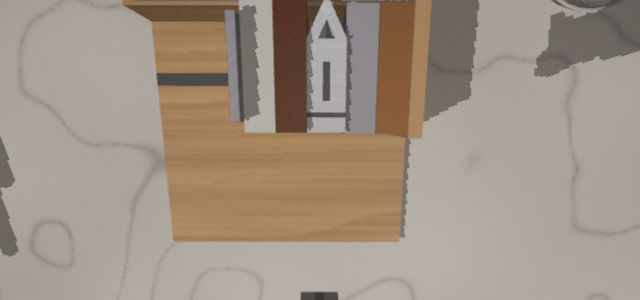

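The stop (columns 228–242) is flush against the white box. The row is upright and closed up, with fronts level at row 132 and the case flush.

```bash
python3 -c "
from station import bot
print(bot.finish_job())"
```

```text
the job is handed in; nothing more can be done
None
```

The comb case is fully home and flush, the row stands upright and snug against the end stop (about 0.059), which needed a second push after the first retreat pulled it back about 10 mm, and the job is handed in (about 50 s on the robot's clock).

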